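# Prop out and hold up the fire-slab frame

### The job

The fire-slab frame on the round soldering board leans against the brick with its kick leg folded up. Pull the black lock knob fully out, flip the leg up over the top so that it falls to its down stop on the far side, and push the knob fully home again to lock the leg. Then take the frame by its top handle, swing it upright off the brick without letting it tip over onto the leg, and finish while still holding it still and upright; leave the other things on the bench alone.

Things in the scene. Friction and masses are not known exactly. Their poses are not given: they have to be found in the camera images.
- stand: Fixed round dark wooden board, 350 mm across, 16 mm thick, that carries the rest. Origin: centre of its underside, on the bench; x to the far side, y to the left, z up. The frame's hinge axis: along y at x = 0, point hinge. A brick (80 x 150 mm, top 65 mm above the bench) lies on it at x = -118 to -38 mm: the frame leans on it.
- hinge (a point): Middle of the frame's hinge axis, 42 mm above the bench, over the board's centre. A hinge spring and the frame's weight pull the frame always towards the brick, also when upright (about 2 to 4 N at the handle); it falls back when let go. To the far side it can tip 0.20 rad past upright, until the lowered leg stands on the board.
- frame: Hinged steel frame, 212 mm wide, top rail 140 mm above the hinge, bars 12 mm, with a pale fire slab 22 mm thick on its near face; 0.7 to 1.2 kg. Origin: middle of the hinge axis; x its normal to the far side, y to its left along the hinge, z up the frame. z is vertical when upright; at the start it leans 0.30 rad to the near side, on the brick.
- handle (a point): Middle of the crossbar of the steel bail handle on top of the frame: round, 16 mm diameter, 120 mm long along the frame's y, 195 mm from the hinge axis. Below the bar is an open slot for fingers, 47 mm high and 104 mm wide. Pinch it from above across x; being round, it can turn between the fingers.
- bolt (a joint): Travel of the lock bolt (m): 0 home (start: 0 to 0.002), 0.024 fully out, along the frame's +y (to its left). It stays where it is left; moving it takes about 4 N, more when fast. Home, it locks the leg both in the folded and in the down position; the leg is free once the bolt is out by 15 mm or more.
- knob (a point): Middle of the black cylindrical pull knob on the bolt's end, left of the frame: 24 mm diameter, 30 mm long along y, then a flange of 34 mm diameter, 6 mm thick, at the outer end (15 mm from this point). Home it lies 150 mm left of the frame's middle (44 mm out from its side), 89 mm up the frame and 12 mm to its far side. Room all round; grip it from above across x.
- leg (a joint): Turn of the kick leg (rad): 0 folded up (start), 2.56 down on its stop. Its pivot axis is along y on the frame's right side (126 mm from the middle), 105 mm up the frame. Folded, it points up, leaning 0.15 rad nearer the robot than the frame. It turns over the top to the far side: light (0.12 kg), once pushed past vertical it falls by its weight to the stop in about 1 s and stays.
- foot (a point): Middle of the rubber foot bar at the leg's free end, 140 mm from the pivot: round, 16 mm diameter, parallel to y, standing out 41 mm to the frame's right (this point is 20 mm out from the leg). At the start it is 92 mm nearer than the hinge axis, 268 mm above the bench. The leg is vertical once it is 31 mm nearer than the hinge axis (282 mm high); pushed past that it falls.
- pot: Dark round bowl, 110 mm across, 70 mm high, origin under its middle; leave it alone.
- charcoal: Charcoal block in a brass tray, 130 x 80 x 32 mm, origin under its middle; leave it alone.
- tweezers: Steel tweezers lying on the bench, about 150 mm long, 8 mm high, origin near their middle; leave them alone.
- third_hand: Small holder: a round steel foot of 70 mm diameter with a post and a ball joint, 90 mm high, origin under the foot; leave it alone.

How it is judged:
On the way, in this order (a step that is already met when the one before it is completed fails the run):
1. the knob is pulled out (value of joint bolt above 0.019 m), for 0.1 s.
2. the leg is flipped over and down on its stop (value of joint leg above 2.45 rad), for 0.2 s.
3. the knob is pushed home with the leg down (value of joint bolt below 0.004 m and value of joint leg above 2.45 rad), for 0.2 s.
At the end, for the whole second after the job is handed in: The frame stands within 0.08 rad (4.6 degrees) of upright and is still (below 0.1 rad/s), the fingers hold it at its handle (contact force over 0.8 N, grasp point within 80 mm of the handle's middle) and nothing else bears it, the leg is down (over 2.45 rad) and the knob home (within 5 mm) (angle between frame's own z axis and vertical below 0.08 rad and value of joint leg above 2.45 rad and value of joint bolt below 0.005 m and angular speed of frame below 0.1 rad/s and contact force between the fingers and frame above 0.8 N and distance between the grasp point and handle below 0.08 m); the arm keeps its last pose, push and grip.
It fails at once if the frame is tipped over onto the leg (x of handle in the frame of stand above 0.033 m).
It fails at once if the pot is moved by over 30 mm (distance of pot from where it was at the start of the episode above 0.03 m).
It fails at once if the charcoal is moved by over 30 mm (distance of charcoal from where it was at the start of the episode above 0.03 m).
It fails at once if the tweezers is moved by over 30 mm (distance of tweezers from where it was at the start of the episode above 0.03 m).
It fails at once if the third hand is moved by over 30 mm (distance of third_hand from where it was at the start of the episode above 0.03 m).
It also fails if it takes over 66 s, if anything falls off the work surface, if the arm or the gripper's body presses on something with over 40 N, if the wrist force passes 120 N, or if a joint passes its speed limit or range.

### The arm

A 6-joint arm with a two-finger parallel gripper is mounted at the origin on the work surface. World frame = base frame: x ahead of the robot, y to its left, z up, the work surface at z = 0. Lengths are in m, angles in rad, forces in N, time in s.
With the tool pointing down it reaches from about 0.375 to 0.825 m from the base axis. Payload 5.5 kg.
Tool frame: the origin (TCP) lies midway between the tips of the shut fingers; the grasp point (between the pads) lies r.tcp_to_grasp behind it (r.tcp_to_grasp is the distance from the TCP to the grasp point, in m); z points along the fingers, y is the direction in which the jaws open and shut (so a half turn about z gives the same grasp; the last joint's range is limited). The gripper opens to 85 mm and grips with 20 to 120 N. Pads are 22 mm wide; open, the fingers measure 114 mm over their backs; the gripper's body (76 mm by 85 mm) begins 54 mm behind the grasp point. The pads swing forward as they close: fully open they stand 13 mm farther back than shut.
Start: joints at [1.227, 0.314, -0.047, 1.21, 0, 1.571], TCP at [0.202, 0.565, 0.231] pointing down, gripper open.
Joint ranges: [-2.67, 2.67], [-0.69, 1.73], [-1.03, 1.25], [-2.08, 2.16], [-1.42, 1.45], [-3.14, 3.14]. Speed limits (rad/s): [2.39, 2.39, 3.01, 3.14, 3.14, 3.14].

### API

Orientations are given as [roll, pitch, yaw] about the fixed x, y, z axes, in that order (R = Rz(yaw) Ry(pitch) Rx(roll)).
In Python, from plant import r gives the robot as it stands.
- The arm moves only by the tool jog_arm, never from a script. Its argument "steps" is a list that holds one entry, the list of rows, each a list of 6 numbers: the shift along the tool's x, y, z in cm, then the turn, a rotation vector about the tool's x, y, z in degrees. In form: [[[tx, ty, tz, rx, ry, rz], ...]]. A call has 1 to 12 rows; each row is the pose to reach, as a shift and turn from the pose measured when the call began, along the tool's axes at that moment; what a row does not reach only later rows make up. A row lasts 1/10 s, in which the tool goes at most 50 mm and 8.59 degrees, less where a joint would pass 70% of its speed; a pose out of reach is approached as far as the arm can. A call with a gripper value outside its range is refused whole. "claw" is the opening, from 0 (shut) to 1 (fully open), set as the call begins (left out, the last holds). The fingers move at their own pace and stop on an object; "newtons" is the grip in N (left out, the last holds). Time passes only in rows, so rows that repeat a pose let the fingers close. It gives the time, the measured TCP pose, the force and the opening at its end, in the units of the state.
- r.get_obs(): the state, without advancing time (a new reading comes with each control period).
- r.snapshot(name): name is "scene" or "top" or "wrist"; returns the picture (480x640x3 uint8, red, green, blue); there is no depth.
- r.camera_params(name): a dict with "mtx" (3x3 intrinsics, pixels), "D" ([k1, k2, p1, p2, k3] as OpenCV has them; the pictures are not rectified), "R" (3x3) and "t" (3): a world point X has camera coordinates R X + t. Camera axes: x right, y down, z forward; pixel columns grow to the right and rows downward; lengths in m; the calibration is good to about 2 mm. A picture is of the moment at which its call begins: read the wrist's pose just before it. camera_params takes no time and is no camera call; for the wrist camera it gives the pose at the moment of the call.
- r.close_job(): hands the job in, once; it reports no verdict.
The state is a dict: "clock": time; "joint_positions": joint angles; "joint_velocities": joint speeds; "joint_efforts": joint torques, N m; "tcp_pos": TCP position; "orientation": TCP orientation; "wrist_force": force on the tool from outside, world axes, zero at the start; "wrist_torque": the same for the moment, N m; "grip_width": opening from 0.0 (shut) to 1.0 (fully open).
Only numpy, scipy, OpenCV 4.12 (cv2) and the standard library are available. Lean on these libraries where they do the work, as an engineer would, in place of code of your own. Each camera call takes 0.05 s, during which the arm holds its last target.

## Working session

There is one attempt and no reset: what is moved stays moved. The work goes in short steps, Python scripts to look and compute and a tool call to move; the robot and the scene stay as the last step left them, time stands still between calls to the robot, and variables do not carry over. Pictures are saved under pics/ and viewed, and the job is handed in when it is done.

Besides the shell and the picture viewer there is one more tool, called as name([rows], argument=value, ...), one row to a line, values as JSON. jog_arm: Moves the arm, as the interface text tells. Its arguments: {"type":"object","properties":{"steps":{"type":"array","items":{"type":"array","items":{"type":"array","items":{"type":"number"}}}},"claw":{"type":"number"},"newtons":{"type":"number"}},"required":["steps"]}

```bash
ls; mkdir -p pics
python3 - <<'E'
from plant import r
import cv2
print(r.get_obs(), r.tcp_to_grasp)
for n in ["scene","top","wrist"]:
    p=r.camera_params(n); print(n,p)
    cv2.imwrite(f"pics/{n}0.png", r.snapshot(n)[:,:,::-1])
E
```

```text
pics
{'clock': 0.0, 'joint_positions': array([ 1.22703527e+00,  3.14181822e-01, -4.80904152e-02,  1.21018694e+00,
        2.16743822e-05,  1.57077605e+00]), 'joint_velocities': array([ 9.65480112e-04,  5.65795853e-05, -4.64974534e-04,  1.14029813e-03,
       -4.58555143e-04, -1.02007621e-03]), 'joint_efforts': array([-2.59469300e-03, -5.39593792e+01,  3.39746368e+01,  1.92974985e-02,
        1.75525787e-05,  9.68244365e-07]), 'tcp_pos': array([0.20201694, 0.56435506, 0.23045608]), 'orientation': array([-3.13992980e+00, -2.17080664e-05,  2.79785184e+00]), 'wrist_force': array([-0.39883116,  0.28754271, -1.03485469]), 'wrist_torque': array([-0.00095042, -0.04402355, -0.0315184 ]), 'grip_width': 1.000697503333891} 0.0187
scene {'mtx': array([[439.92942397,   0.        , 321.98716966],
       [  0.        , 439.92942397, 239.53842444],
       [  0.        ,   0.        ,   1.        ]]), 'D': array([0.02447085, 0.        , 0.        , 0.        , 0.        ]), 'R': array([[ 0.4178539 ,  0.90847749,  0.00817138],
       [ 0.63414941, -0.28521252, -0.71868515],
       [-0.6505787 ,  0.3054
[... 309 characters left out ...]
        ]), 'R': array([[-0.01464601, -0.99988718, -0.00333408],
       [-0.99107191,  0.01495866, -0.13248666],
       [ 0.13252159,  0.00136391, -0.99117918]]), 't': array([0.00425393, 0.59407505, 1.01108609])}
wrist {'mtx': array([[352.42102483,   0.        , 318.34530331],
       [  0.        , 352.42102483, 243.51849162],
       [  0.        ,   0.        ,   1.        ]]), 'D': array([-0.06786674,  0.        ,  0.        ,  0.        ,  0.        ]), 'R': array([[ 3.37536448e-01,  9.41312418e-01,  2.77581001e-04],
       [ 8.94180079e-01, -3.20727816e-01,  3.12371021e-01],
       [ 2.94127749e-01, -1.05188398e-01, -9.49960140e-01]]), 't': array([-0.60018262, -0.03990385,  0.37914178])}
```

View pics/scene0.png

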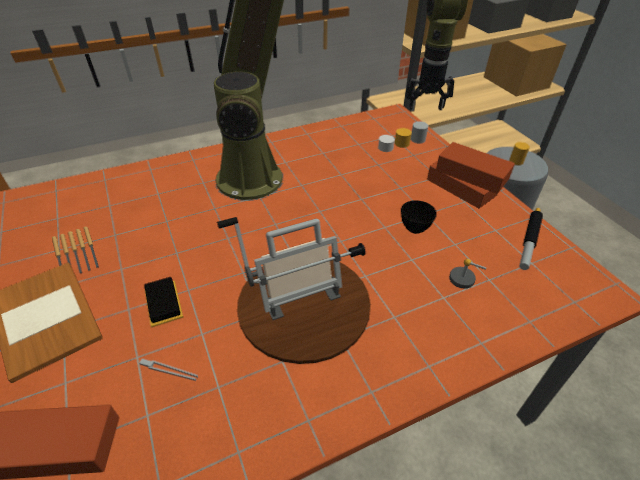

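View pics/top0.png

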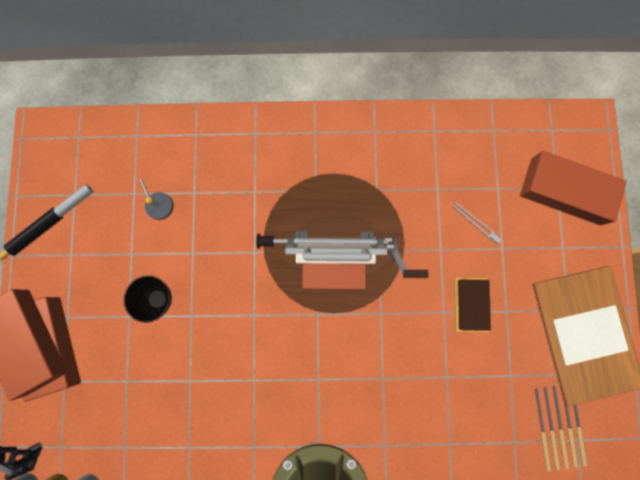

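View pics/wrist0.png

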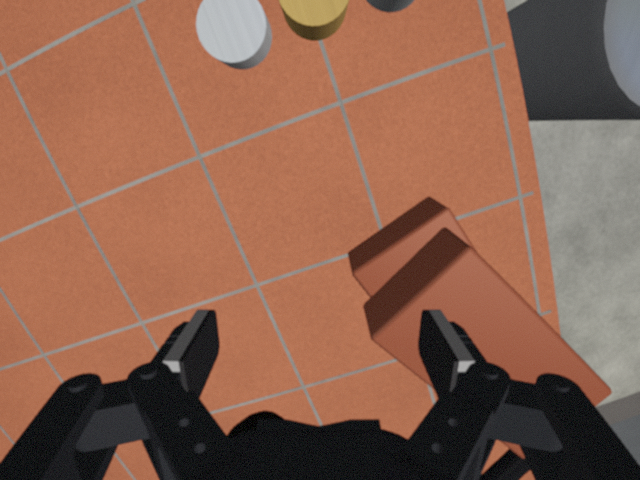

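The top view shows the board around (334,243), the knob at (264,241), the foot at (416,274) and the handle bar at about (340,256). I'll enlarge the crops to measure these better.

Run:
```python
import cv2
a=cv2.imread("pics/top0.png")[165:320,245:440]; cv2.imwrite("pics/topc.png",cv2.resize(a,None,fx=4,fy=4,interpolation=cv2.INTER_CUBIC)[:600])
a=cv2.imread("pics/scene0.png")[205:365,205:385]; cv2.imwrite("pics/scenec.png",cv2.resize(a,None,fx=3.75,fy=3.75,interpolation=cv2.INTER_CUBIC))
```

```text
(no output)
```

View pics/topc.png

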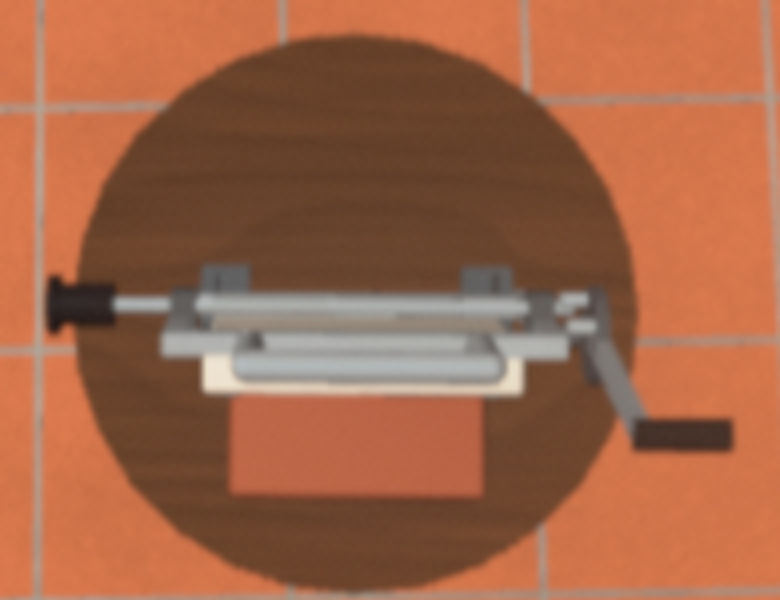

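View pics/scenec.png

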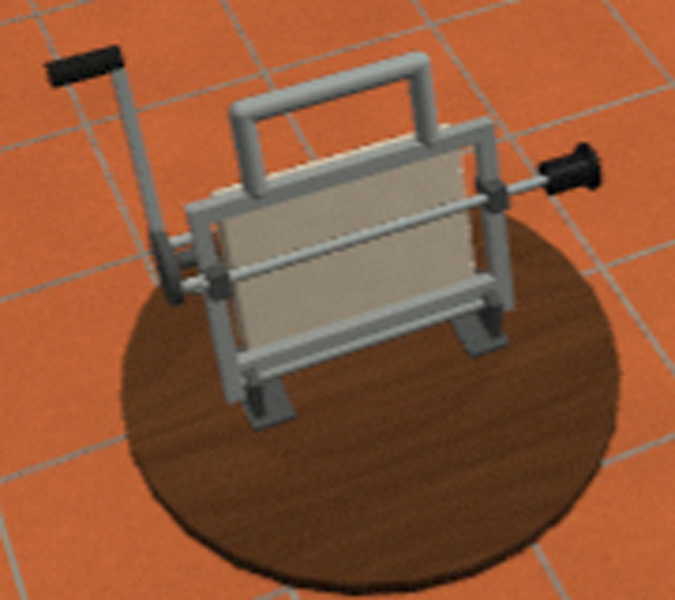

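```bash
cat > h.py <<'E'
import numpy as np, cv2
from scipy.optimize import least_squares
c,s=np.cos(.3),np.sin(.3)
def F(x,y,z,l=.3):
    c,s=np.cos(l),np.sin(l); return np.array([x*c-z*s,y,.042+x*s+z*c])
P=dict(foot=np.array([-.092,-.146,.268]),handle=F(0,0,.195),knob=F(.012,.150,.089))
def W(p,q): # stand->world
    x,y,w=q; return np.array([x+p[0]*np.cos(w)-p[1]*np.sin(w), y+p[0]*np.sin(w)+p[1]*np.cos(w), p[2]])
def proj(X,cam): return cv2.projectPoints(np.array([X],float),cv2.Rodrigues(cam['R'])[0],cam['t'],cam['mtx'],cam['D'])[0].ravel()
E
python3 - <<'E'
from h import *
from plant import r
T=r.camera_params("top");S=r.camera_params("scene")
obs=[(T,'foot',(415.75,273.75)),(T,'handle',(337.25,256.5)),(T,'knob',(266.75,241)),(S,'foot',(227.67,222.6)),(S,'handle',(293,227.4)),(S,'knob',(356.2,250.3))]
f=lambda q:np.concatenate([proj(W(P[n],q),c)-u for c,n,u in obs])
o=least_squares(f,[.6,0,0],loss='soft_l1');print(o.x,np.round(f(o.x),1))
for n in P: print(n,W(P[n],o.x))
# board rim
a=np.linspace(0,2*np.pi,200); pts=np.array([proj(W(np.array([.175*np.cos(t),.175*np.sin(t),.016]),o.x),T) for t in a])
print((pts.min(0)-[245,165])*4,(pts.max(0)-[245,165])*4)
np.save('q.npy',o.x)
E
```

```text
[ 0.59592277 -0.0431662  -0.02398353] [-0.3 -0.7 -0.8 -0.4 -0.1 -0.5 -1.1 -1.2 -0.2 -0.5 -1.5 -0.3]
foot [ 0.50044797 -0.18691793  0.268     ]
handle [ 0.5383129  -0.04178424  0.22829062]
knob [0.58468696 0.10714648 0.13057119]
[68.63122649 29.93149829] [636.20125698 592.68708214]
```

```bash
cat >> h.py <<'E'
from scipy.spatial.transform import Rotation as Ro
def go(r,pos,yaw=None):
    o=r.get_obs(); R0=Ro.from_euler('xyz',o['orientation'])
    if yaw is None: R1=R0
    else: R1=Ro.from_euler('xyz',[np.pi,0,yaw])
    d=R0.inv().apply(np.array(pos)-o['tcp_pos'])*100
    rv=(R0.inv()*R1).as_rotvec(degrees=True)
    print('t',round(o['clock'],2),'tcp',o['tcp_pos'].round(4),'rpy',o['orientation'].round(3),'F',o['wrist_force'].round(1),'w',round(o['grip_width'],3))
    print('row',d.round(2),rv.round(1))
E
python3 - <<'E'
from h import *
from plant import r
T=r.camera_params("top");S=r.camera_params("scene")
k=.375;m=.367
obs=[(T,'foot',(415.75-k,273.75-k)),(T,'handle',(337.25-k,256.5-k)),(T,'knob',(266.75-k,241-k)),(S,'foot',(227.67-m,222.6-m)),(S,'handle',(293-m,227.4-m)),(S,'knob',(356.2-m,250.3-m))]
f=lambda q:np.concatenate([proj(W(P[n],q),c)-u for c,n,u in obs])
o=least_squares(f,[.6,0,0],loss='soft_l1');print(o.x,np.round(f(o.x),1))
for n in P: print(n,W(P[n],o.x))
np.save('q.npy',o.x)
k=W(P['knob'],o.x); go(r,[k[0],k[1],.23],np.pi/2+o.x[2])
E
```

```text
[ 0.59612819 -0.04279626 -0.02312199] [-0.1 -0.5 -0.6 -0.1  0.1 -0.1 -0.5 -0.8  0.3 -0.1 -1.   0. ]
foot [ 0.50077728 -0.1866302   0.268     ]
handle [ 0.53851716 -0.04146394  0.22829062]
knob [0.58476289 0.10750669 0.13057119]
t 0.15 tcp [0.2021 0.5645 0.2306] rpy [-3.14  -0.     2.798] F [-0.1 -0.4 -0.3] w 1.0
row [-51.43 -30.12   0.1 ] [-0.1  0.  71.6]
```

jog_arm([
  [[-5,-3,0,0,0,7],[-10,-6,0,0,0,14],[-15,-9,0,0,0,21],[-20,-12,0,0,0,28],[-25,-15,0,0,0,35],[-29,-17,0,0,0,42],[-33,-19.5,0,0,0,49],[-37,-22,0,0,0,56],[-41,-24,0,0,0,63],[-45,-26,0,0,0,71.6],[-48,-28,0,0,0,71.6],[-51.4,-30.1,0,0,0,71.6]],
], claw=1)

```text
clock: 1.35
tcp_pos: [0.5856, 0.1057, 0.2308]
orientation: [-3.141, 0.001, 1.547]
wrist_force: [0.3, 0.0, -0.3]
grip_width: 1.002
```

Run:
```python
from h import *
from plant import r
q=np.load('q.npy');k=W(P['knob'],q)
cv2.imwrite("pics/w1.png", r.snapshot("wrist")[:,:,::-1])
go(r,[k[0],k[1],.23],np.pi/2+q[2])
c=r.camera_params("wrist")
for n in P: print(n,proj(W(P[n],q),c).round(1))
for n,p in dict(rim=F(.012,.171,.089),inn=F(.012,.135,.089)).items(): print(n,proj(W(p,q),c).round(1))
```

```text
t 1.4 tcp [0.5895 0.1004 0.2304] rpy [3.139 0.006 1.543] F [ 2.3 -3.2  1.2] w 1.002
row [ 0.69 -0.5   0.04] [ 0.1  0.3 -0.3]
foot [207.6 682.3]
handle [242.2 514.9]
knob [310.8 235.5]
rim [310.5 206.8]
inn [311.1 255.2]
```

View pics/w1.png

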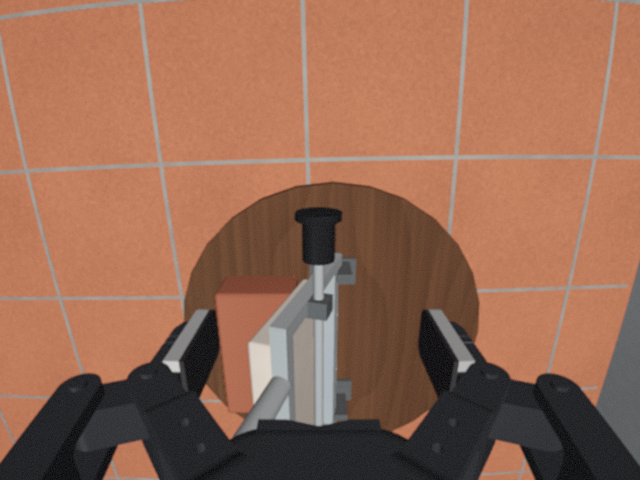

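The knob shows at (319,237), roughly between the fingers. The arm was still settling when I took this, so I'll retake it at rest.

Run:
```python
from h import *
from plant import r
q=np.load('q.npy');k=W(P['knob'],q)
for i in range(3): r.snapshot("wrist")
c=r.camera_params("wrist")
im=r.snapshot("wrist")[:,:,::-1]; print(np.abs(r.camera_params("wrist")['t']-c['t']).max())
a=cv2.resize(im[180:300,240:400].copy(),None,fx=5,fy=5,interpolation=cv2.INTER_CUBIC); cv2.imwrite("pics/w2.png",a)
go(r,[k[0],k[1],.23],np.pi/2+q[2])
for n,p in dict(knob=P['knob'],rim=F(.012,.171,.089),inn=F(.012,.135,.089)).items(): print(n,((proj(W(p,q),c)-[240,180]+.5)*5-.5).round(1))
```

```text
0.0003617162977105348
t 1.6 tcp [0.584  0.1079 0.2305] rpy [-3.140e+00  1.000e-03  1.548e+00] F [-0.1 -0.   0.2] w 1.006
row [-0.04  0.08  0.05] [-0.1  0.1 -0. ]
knob [395.1 324.8]
rim [394.7 183.4]
inn [395.3 421.5]
```

View pics/w2.png

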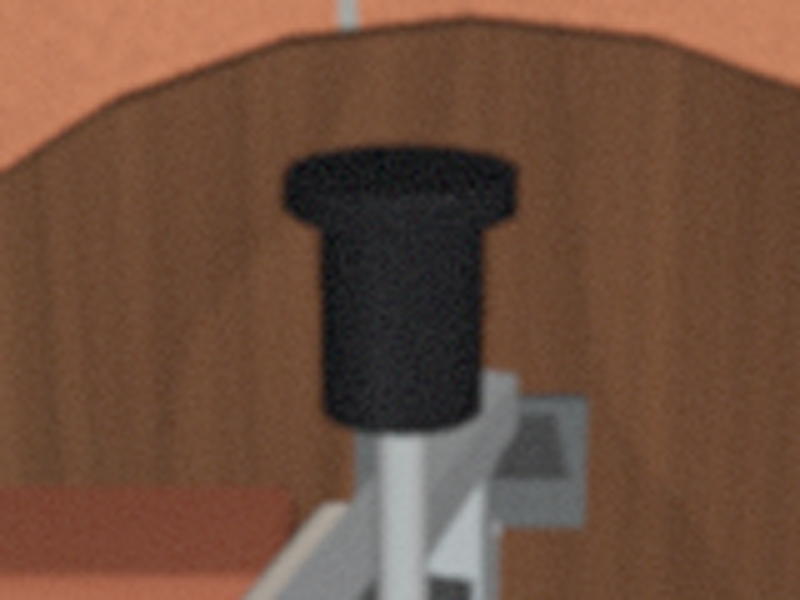

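The knob is within about 1 mm of the prediction, centred at crop column 402 against 395 predicted. I'll descend.

jog_arm([
  [[0,0.15,3,0,0,0],[0,0.15,6,0,0,0],[0,0.15,9,0,0,0],[0,0.15,10.5,0,0,0],[0,0.15,11.9,0,0,0],[0,0.15,11.9,0,0,0],[0,0.15,11.9,0,0,0]],
])

```text
clock: 2.3
tcp_pos: [0.5852, 0.1085, 0.1121]
orientation: [-3.14, 0.001, 1.549]
wrist_force: [-0.5, -0.0, -0.1]
grip_width: 0.997
```

jog_arm([
  [[0,0,0,0,0,0],[0,0,0,0,0,0],[0,0,0,0,0,0],[0,0,0,0,0,0],[0,0,0,0,0,0],[0,0,0,0,0,0],[0,0,0,0,0,0],[0,0,0,0,0,0],[0,0,0,0,0,0],[0,0,0,0,0,0]],
], claw=0, newtons=40)

```text
clock: 3.3
tcp_pos: [0.5855, 0.1085, 0.1124]
orientation: [-3.141, 0.001, 1.549]
wrist_force: [0.4, -0.4, 4.8]
grip_width: 0.265
```

jog_arm([
  [[0.3,0,0,0,0,0],[0.6,0,0,0,0,0],[0.9,0,0,0,0,0],[1.2,0,0,0,0,0],[1.5,0,0,0,0,0],[1.8,0,0,0,0,0],[2.0,0,0,0,0,0],[2.2,0,0,0,0,0],[2.4,0,0,0,0,0],[2.6,0,0,0,0,0],[2.6,0,0,0,0,0],[2.6,0,0,0,0,0]],
])

```text
clock: 4.5
tcp_pos: [0.586, 0.1314, 0.1124]
orientation: [-3.141, 0.007, 1.547]
wrist_force: [-0.7, -14.2, 5.7]
grip_width: 0.269
```

Run:
```python
from plant import r
import cv2
a=r.snapshot("scene")[:,:,::-1][205:365,205:385]; cv2.imwrite("pics/s3.png",cv2.resize(a,None,fx=3.75,fy=3.75,interpolation=cv2.INTER_CUBIC))
print(r.get_obs()['wrist_force'])
```

```text
[  0.35046434 -13.13468296   6.69397577]
```

View pics/s3.png

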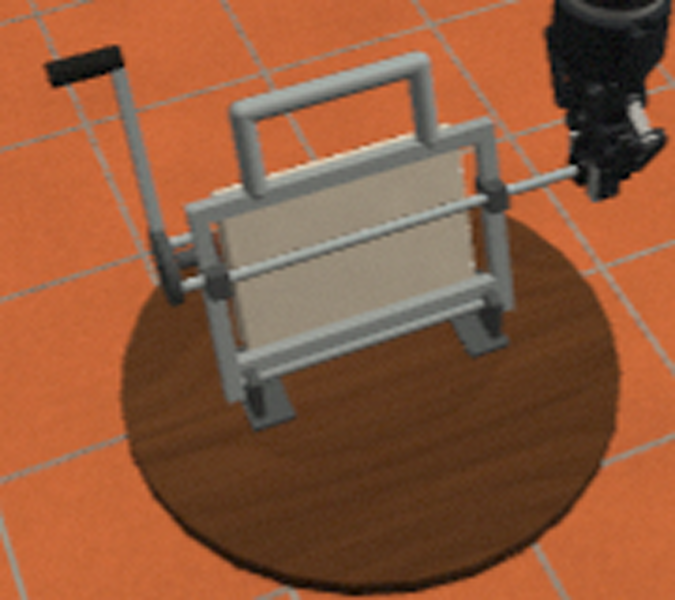

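The knob is out: it moved 22.9 mm and then met the stop at about 13 N. I'll release and lift.

jog_arm([
  [[2.3,0,0,0,0,0],[2.3,0,0,0,0,0],[2.3,0,0,0,0,0],[2.3,0,0,0,0,0],[2.3,0,0,0,0,0],[2.3,0,0,0,0,0]],
], claw=1)

```text
clock: 5.15
tcp_pos: [0.5861, 0.1554, 0.1119]
orientation: [-3.14, 0.007, 1.548]
wrist_force: [0.0, -0.1, 0.4]
grip_width: 0.999
```

Run:
```python
from h import *
from plant import r
q=np.load('q.npy')
go(r,[.44,-.188,.34],np.pi/2+q[2])
```

```text
t 5.15 tcp [0.5861 0.1554 0.1119] rpy [-3.14   0.007  1.548] F [ 0.  -0.1  0.4] w 0.999
row [-34.81 -13.86 -22.56] [-0.1  0.4  0. ]
```

I shifted 23 mm further than I meant to. Rows are relative to the new pose, and the arm kept moving in +y as the fingers opened. The knob was already at its outer stop, so no harm done. Next I'll lift and traverse.

jog_arm([
  [[0,0,-4,0,0,0],[0,0,-8,0,0,0],[0,0,-12,0,0,0],[0,0,-16,0,0,0],[0,-2,-20,0,0,0],[-4,-5,-23,0,0,0],[-8,-8,-24,0,0.4,0],[-12,-10,-24,0,0.4,0],[-16,-12,-24,0,0.4,0],[-20,-13.5,-24,0,0.4,0],[-24,-14.5,-24,0,0.4,0],[-28,-14.5,-24,0,0.4,0]],
], claw=0)

```text
clock: 6.35
tcp_pos: [0.4338, -0.1203, 0.3547]
orientation: [3.142, -0.001, 1.55]
wrist_force: [0.2, 0.0, 0.1]
grip_width: -0.0
```

Run:
```python
from h import *
from plant import r
q=np.load('q.npy')
cv2.imwrite("pics/s4.png", r.snapshot("scene")[:,:,::-1])
c=r.camera_params("top"); u=W(np.array([.012*np.cos(.3)-.089*np.sin(.3),.174,.1306]),q)
im=r.snapshot("top")[:,:,::-1]; cv2.imwrite("pics/t4.png",im)
go(r,[.44,-.188,.34],np.pi/2+q[2])
```

```text
t 6.45 tcp [ 0.4347 -0.1227  0.3541] rpy [-3.141e+00  1.000e-03  1.544e+00] F [-0.5  0.1  0.6] w -0.001
row [-6.51  0.71  1.42] [-0.   0.  -0.2]
```

View pics/s4.png

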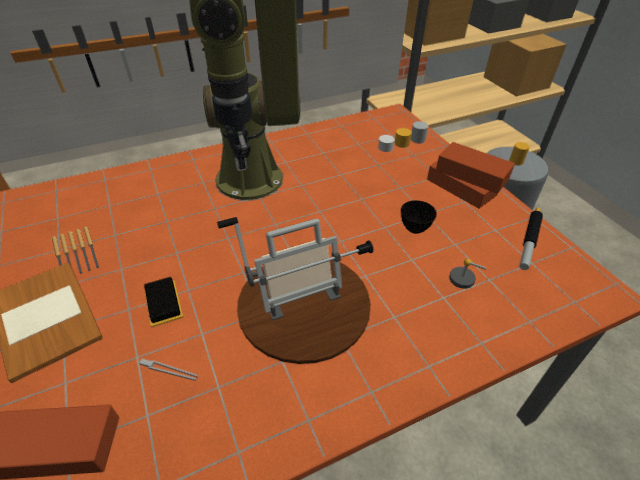

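The knob is out, now at (366,247) against (356,250) before. The leg is still folded. Next I'll go down behind the foot.

jog_arm([
  [[-3,0,0,0,0,0],[-6.5,0,1.4,0,0,0],[-6.5,0,5,0,0,0],[-6.5,0,8,0,0,0],[-6.5,0,10.4,0,0,0],[-6.5,0,10.4,0,0,0],[-6.5,1,10.4,0,0,0],[-6.5,2,10.4,0,0,0]],
])

```text
clock: 7.25
tcp_pos: [0.4549, -0.1882, 0.252]
orientation: [3.139, 0.001, 1.544]
wrist_force: [1.0, 0.1, 0.8]
grip_width: 0.002
```

Run:
```python
from h import *
from plant import r
cv2.imwrite("pics/s5.png", r.snapshot("scene")[:,:,::-1][150:350,150:420])
a=cv2.resize(cv2.imread("pics/s5.png"),None,fx=2.9,fy=2.9);cv2.imwrite("pics/s5.png",a)
print(r.get_obs()['tcp_pos'],r.get_obs()['wrist_force'])
```

```text
[ 0.45663643 -0.18846516  0.25191996] [ 2.13634979 -0.27976859  0.05941648]
```

View pics/s5.png

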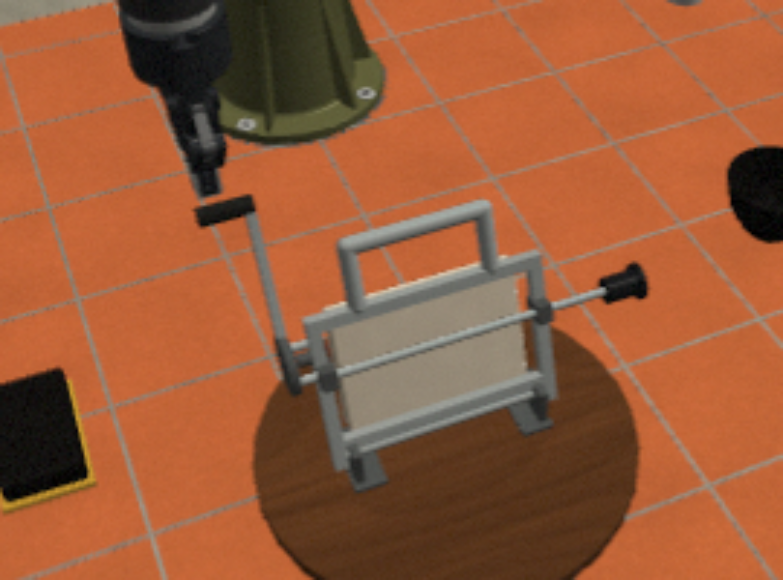

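The finger tip is behind the foot bar, which is at about (225,210) in the crop. I'll push ahead.

jog_arm([
  [[0,1,0,0,0,0],[0,2,0,0,0,0],[0,3,0,0,0,0],[0,4,0,0,0,0],[0,5,0,0,0,0],[0,6,0,0,0,0],[0,7,0,0,0,0],[0,8,0,0,0,0],[0,9,0,0,0,0],[0,10,0,0,0,0],[0,11,0,0,0,0],[0,12,0,0,0,0]],
])

```text
clock: 8.5
tcp_pos: [0.5774, -0.1916, 0.2524]
orientation: [3.138, 0.002, 1.545]
wrist_force: [0.6, -0.4, 0.3]
grip_width: 0.001
```

Run:
```python
from h import *
from plant import r
cv2.imwrite("pics/s6.png", r.snapshot("scene")[:,:,::-1][150:350,150:420])
a=cv2.resize(cv2.imread("pics/s6.png"),None,fx=2.9,fy=2.9);cv2.imwrite("pics/s6.png",a)
print(r.get_obs()['tcp_pos'],r.get_obs()['wrist_force'])
```

```text
[ 0.57879757 -0.19163656  0.25219469] [ 0.63786873 -0.09522215  0.91440978]
```

View pics/s6.png

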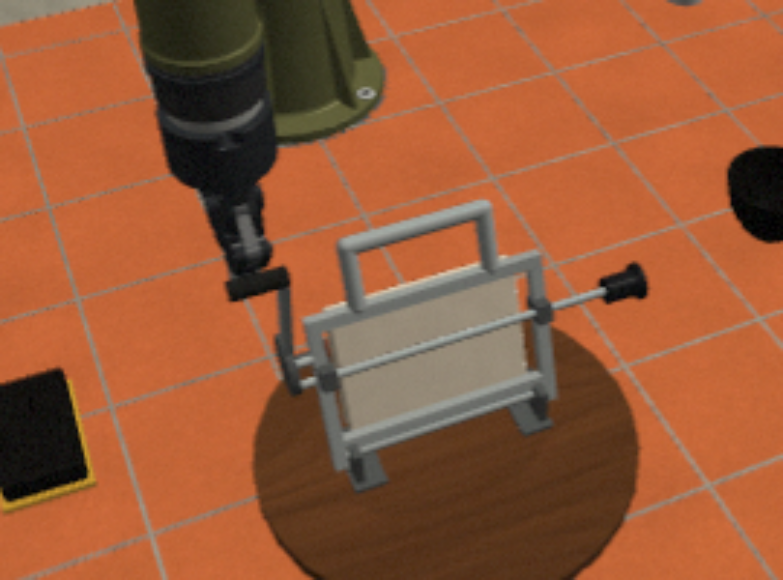

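The leg is past vertical and still in motion or against the finger. I'll push a little more and wait.

jog_arm([
  [[0,1,0,0,0,0],[0,2,0,0,0,0],[0,2,0,0,0,0],[0,2,0,0,0,0],[0,2,0,0,0,0],[0,2,0,0,0,0],[0,2,0,0,0,0],[0,2,0,0,0,0],[0,2,0,0,0,0],[0,2,0,0,0,0],[0,2,0,0,0,0],[0,2,0,0,0,0]],
])

```text
clock: 9.75
tcp_pos: [0.5988, -0.1921, 0.2523]
orientation: [3.137, 0.002, 1.545]
wrist_force: [-1.1, 0.4, -0.5]
grip_width: 0.001
```

Run:
```python
from h import *
from plant import r
cv2.imwrite("pics/s7.png", r.snapshot("scene")[:,:,::-1][150:350,150:420])
a=cv2.resize(cv2.imread("pics/s7.png"),None,fx=2.9,fy=2.9);cv2.imwrite("pics/s7.png",a)
q=np.load('q.npy');k=W(F(.012,.174,.089),q);print(k)
go(r,[k[0]+.001,k[1],.23],np.pi/2+q[2])
```

```text
[0.58531777 0.13150027 0.13057119]
t 9.8 tcp [ 0.5988 -0.1921  0.2523] rpy [3.137e+00 2.000e-03 1.545e+00] F [-0.7 -0.9  0.5] w -0.001
row [32.32 -2.09  2.17] [ 0.3  0.1 -0.1]
```

View pics/s7.png

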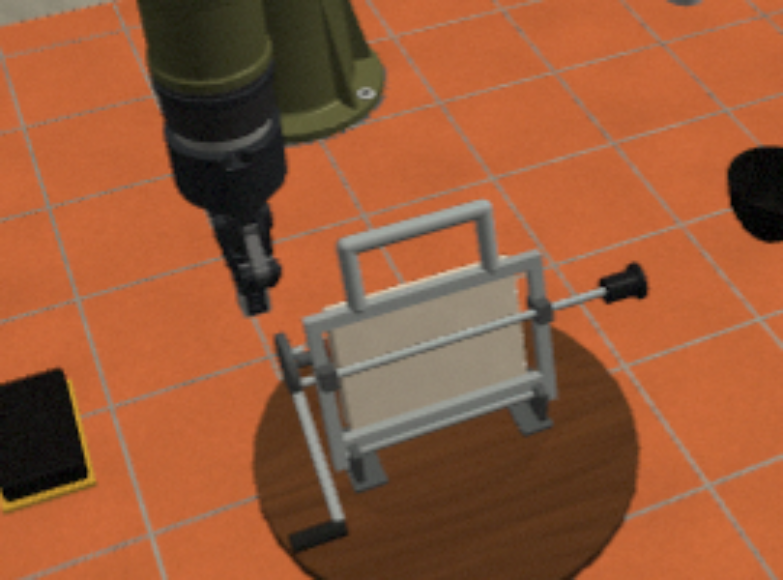

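The leg is down. The foot is now at about (318,537) in the crop. Next I'll go back over to the knob.

jog_arm([
  [[0,0,-4,0,0,0],[2,0,-8,0,0,0],[6,-0.5,-8,0,0,0],[10,-1,-8,0,0,0],[14,-1.5,-8,0,0,0],[18,-2,-8,0,0,0],[22,-2,-8,0,0,0],[26,-2,-8,0,0,0],[30,-2,-8,0,0,0],[32.3,-2.1,-4,0,0,0],[32.3,-2.1,0,0,0,0],[32.3,-2.1,2,0,0,0]],
], claw=1)

```text
clock: 11.0
tcp_pos: [0.5844, 0.1321, 0.2281]
orientation: [3.14, 0.003, 1.547]
wrist_force: [-0.8, -0.5, 1.2]
grip_width: 1.001
```

Run:
```python
from h import *
from plant import r
q=np.load('q.npy');k=W(F(.012,.174,.089),q)
for i in range(4): r.snapshot("wrist")
c=r.camera_params("wrist")
im=r.snapshot("wrist")[:,:,::-1]
a=cv2.resize(im[180:300,240:400].copy(),None,fx=5,fy=5,interpolation=cv2.INTER_CUBIC); cv2.imwrite("pics/w8.png",a)
for n,p in dict(knob=F(.012,.174,.089),rim=F(.012,.195,.089),inn=F(.012,.159,.089)).items(): print(n,((proj(W(p,q),c)-[240,180]+.5)*5-.5).round(1))
go(r,[k[0]+.001,k[1],.112],np.pi/2+q[2])
```

```text
knob [382.1 322.6]
rim [381.3 182.3]
inn [382.6 418.6]
t 11.25 tcp [0.587  0.1313 0.2332] rpy [3.135e+00 1.000e-03 1.545e+00] F [ 0.7 -0.4  0. ] w 1.0
row [ 0.04 -0.16 12.12] [ 0.4  0.1 -0.2]
```

View pics/w8.png

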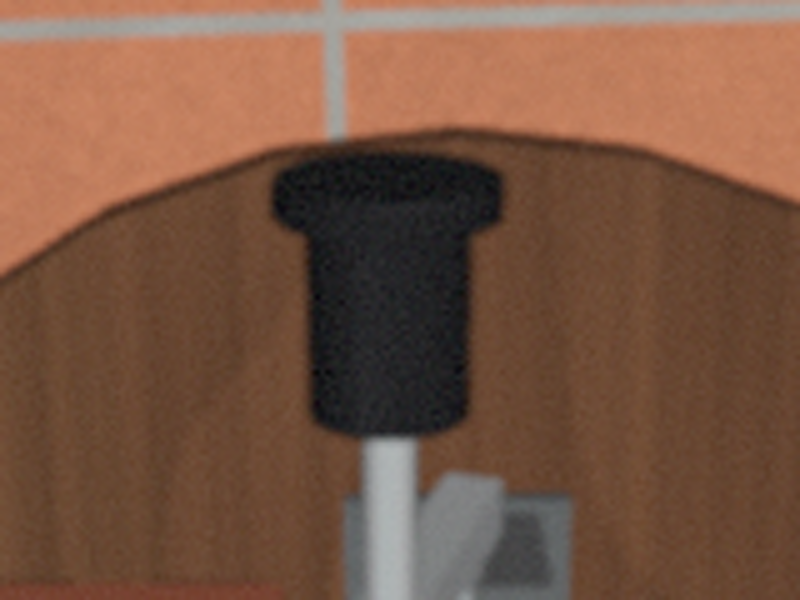

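The knob is at full travel, in the same relation to the model as before. I'll descend and grip.

jog_arm([
  [[0,-0.1,3,0,0,0],[0,-0.15,6,0,0,0],[0,-0.15,9,0,0,0],[0,-0.15,11,0,0,0],[0,-0.15,12.1,0,0,0],[0,-0.15,12.1,0,0,0],[0,-0.15,12.1,0,0,0]],
])

```text
clock: 11.95
tcp_pos: [0.5876, 0.1313, 0.1139]
orientation: [3.132, 0.0, 1.545]
wrist_force: [-0.6, -0.8, 0.4]
grip_width: 1.001
```

jog_arm([
  [[0,0,0,0,0,0],[0,0,0,0,0,0],[0,0,0,0,0,0],[0,0,0,0,0,0],[0,0,0,0,0,0],[0,0,0,0,0,0],[0,0,0,0,0,0],[0,0,0,0,0,0],[0,0,0,0,0,0],[0,0,0,0,0,0]],
], claw=0, newtons=50)

```text
clock: 12.95
tcp_pos: [0.5866, 0.1314, 0.1143]
orientation: [3.134, 0.0, 1.545]
wrist_force: [-4.7, -0.4, 5.6]
grip_width: 0.263
```

jog_arm([
  [[-0.3,0,0,0,0,0],[-0.6,0,0,0,0,0],[-0.9,0,0,0,0,0],[-1.2,0,0,0,0,0],[-1.5,0,0,0,0,0],[-1.8,0,0,0,0,0],[-2.0,0,0,0,0,0],[-2.2,0,0,0,0,0],[-2.4,0,0,0,0,0],[-2.6,0,0,0,0,0],[-2.7,0,0,0,0,0],[-2.7,0,0,0,0,0]],
])

```text
clock: 14.15
tcp_pos: [0.5859, 0.1074, 0.1145]
orientation: [3.134, -0.006, 1.546]
wrist_force: [-2.4, 13.5, 2.4]
grip_width: 0.264
```

It moved 24.0 mm to the inner stop, with 13.5 N pushing back. I'll release and lift, then check in the images.

jog_arm([
  [[0,0,0,0,0,0],[0,0,0,0,0,0],[0,0,0,0,0,0],[0,0,0,0,0,0],[0,0,0,0,0,0],[0,0,0,0,0,0]],
], claw=1)

```text
clock: 14.75
tcp_pos: [0.586, 0.1071, 0.1145]
orientation: [3.134, -0.006, 1.546]
wrist_force: [-0.4, 0.3, 0.4]
grip_width: 0.997
```

jog_arm([
  [[0,0,-3,0,0,0],[0,0,-6,0,0,0],[0,0,-10,0,0,0],[0,0,-12,0,0,0],[0,0,-12,0,0,0],[0,0,-12,0,0,0],[0,0,-12,0,0,0]],
])

```text
clock: 15.45
tcp_pos: [0.5842, 0.1062, 0.2331]
orientation: [3.136, -0.005, 1.546]
wrist_force: [0.5, -0.8, -0.5]
grip_width: 0.997
```

Run:
```python
from h import *
from plant import r
q=np.load('q.npy');h=W(P['handle'],q)
c=r.camera_params("wrist")
im=r.snapshot("wrist")[:,:,::-1]
a=cv2.resize(im[180:300,240:400].copy(),None,fx=5,fy=5,interpolation=cv2.INTER_CUBIC); cv2.imwrite("pics/w9.png",a)
for n,p in dict(knob=F(.012,.15,.089),rim=F(.012,.171,.089),inn=F(.012,.135,.089)).items(): print(n,((proj(W(p,q),c)-[240,180]+.5)*5-.5).round(1))
cv2.imwrite("pics/s9.png", cv2.resize(r.snapshot("scene")[:,:,::-1][150:350,150:420].copy(),None,fx=2.9,fy=2.9))
print(h);go(r,[h[0],h[1],.33],np.pi/2+q[2])
```

```text
knob [391.9 318.4]
rim [391.5 178.1]
inn [392.2 414.4]
[ 0.53851716 -0.04146394  0.22829062]
t 15.55 tcp [0.5842 0.1062 0.2329] rpy [ 3.137 -0.005  1.546] F [ 0.9 -0.3  0.1] w 0.999
row [-14.82  -4.15  -9.81] [ 0.3 -0.3 -0.1]
```

View pics/w9.png

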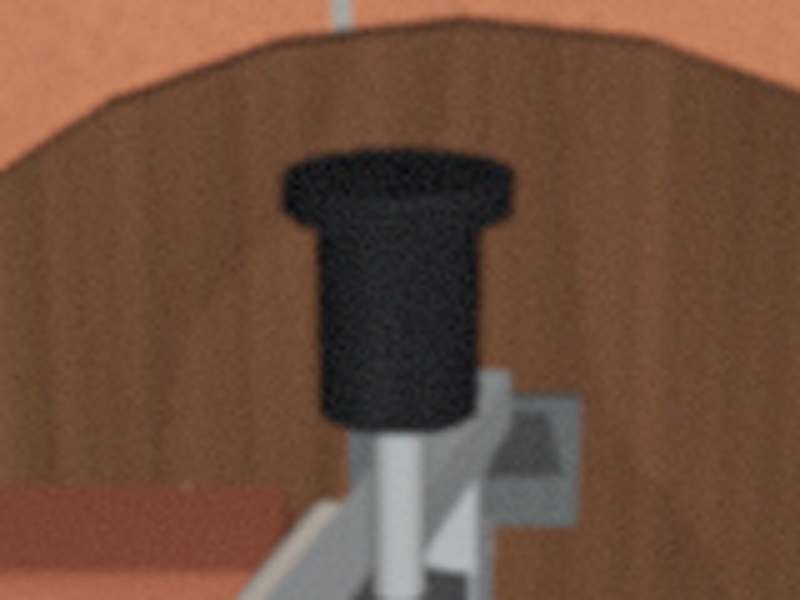

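View pics/s9.png

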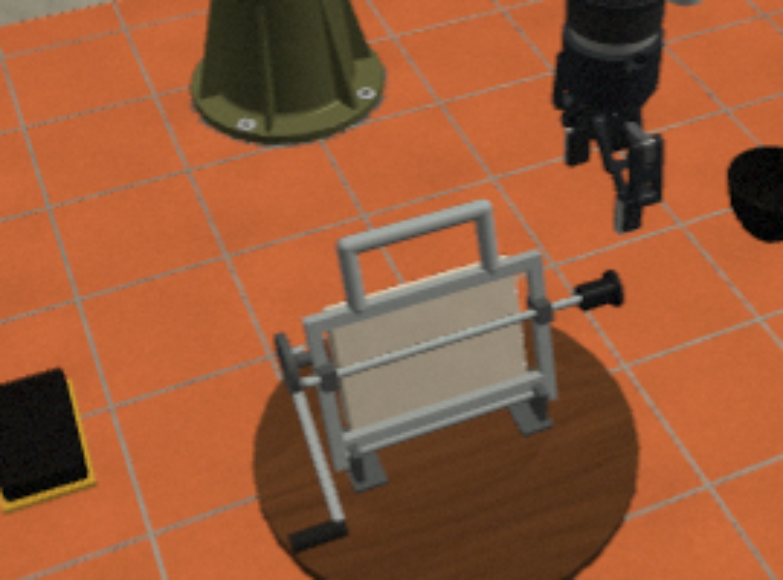

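The knob is home, in the same relation as at the start. The leg is down. Next is the handle.

jog_arm([
  [[0,0,-4,0,0,0],[0,0,-8,0,0,0],[-3,-1,-9.8,0,0,0],[-6,-2,-9.8,0,0,0],[-9,-3,-9.8,0,0,0],[-12,-4.1,-9.8,0,0,0],[-14.8,-4.1,-9.8,0.3,-0.3,0],[-14.8,-4.1,-9.8,0.3,-0.3,0],[-14.8,-4.1,-9.8,0.3,-0.3,0],[-14.8,-4.1,-9.8,0.3,-0.3,0]],
])

```text
clock: 16.55
tcp_pos: [0.5389, -0.0406, 0.3294]
orientation: [-3.14, -0.0, 1.546]
wrist_force: [0.2, -0.2, -1.0]
grip_width: 1.001
```

Run:
```python
from h import *
from plant import r
q=np.load('q.npy');h=W(P['handle'],q)
c=r.camera_params("wrist")
im=r.snapshot("wrist")[:,:,::-1].copy()
u=proj(h,c);print(u);cv2.drawMarker(im,tuple(int(v) for v in u),(0,255,0),cv2.MARKER_CROSS,8)
cv2.imwrite("pics/w10.png",im)
go(r,[h[0],h[1],.21],np.pi/2+q[2])
```

```text
[317.67451924 246.13487757]
t 16.6 tcp [ 0.539  -0.0404  0.3295] rpy [-3.141 -0.     1.547] F [ 0.5 -0.4  0.9] w 1.002
row [-0.11 -0.03 11.95] [-0.1 -0.  -0. ]
```

View pics/w10.png

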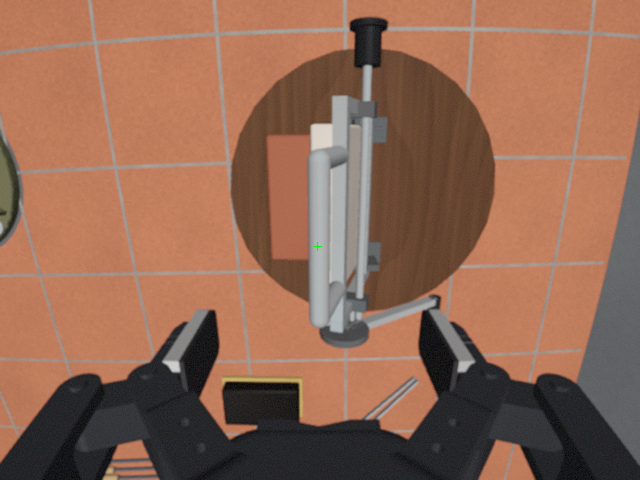

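The handle bar is centred between the fingers, with the marker at (318,246) on the bar. I'll descend and pinch.

jog_arm([
  [[-0.1,0,4,0,0,0],[-0.1,0,8,0,0,0],[-0.1,0,10,0,0,0],[-0.1,0,11.5,0,0,0],[-0.1,0,12.0,0,0,0],[-0.1,0,12.0,0,0,0]],
])

```text
clock: 17.2
tcp_pos: [0.5385, -0.0406, 0.2089]
orientation: [-3.139, -0.001, 1.548]
wrist_force: [-0.1, 0.5, 0.5]
grip_width: 1.0
```

jog_arm([
  [[0,0,0,0,0,0],[0,0,0,0,0,0],[0,0,0,0,0,0],[0,0,0,0,0,0],[0,0,0,0,0,0],[0,0,0,0,0,0],[0,0,0,0,0,0],[0,0,0,0,0,0],[0,0,0,0,0,0],[0,0,0,0,0,0],[0,0,0,0,0,0]],
], claw=0, newtons=40)

```text
clock: 18.3
tcp_pos: [0.5388, -0.0406, 0.2094]
orientation: [-3.14, -0.0, 1.548]
wrist_force: [-0.1, 0.8, 4.9]
grip_width: 0.17
```

jog_arm([
  [[0,0.47,-0.14,0,0,0],[0,0.94,-0.26,0,0,0],[0,1.42,-0.38,0,0,0],[0,1.89,-0.48,0,0,0],[0,2.37,-0.58,0,0,0],[0,2.85,-0.65,0,0,0],[0,3.33,-0.72,0,0,0],[0,3.82,-0.77,0,0,0],[0,4.3,-0.82,0,0,0],[0,4.8,-0.85,0,0,0],[0,4.8,-0.85,0,0,0],[0,4.8,-0.85,0,0,0]],
])

```text
clock: 19.5
tcp_pos: [0.5863, -0.0418, 0.2176]
orientation: [-3.138, -0.0, 1.548]
wrist_force: [-4.2, -0.1, 5.3]
grip_width: 0.173
```

Run:
```python
from h import *
from plant import r
cv2.imwrite("pics/s11.png", cv2.resize(r.snapshot("scene")[:,:,::-1][150:350,150:420].copy(),None,fx=2.9,fy=2.9))
q=np.load('q.npy');h=W(F(0,0,.195,0),q);print(h)
go(r,[h[0],h[1],h[2]-.0187])
```

```text
[ 0.59612819 -0.04279626  0.237     ]
t 19.55 tcp [ 0.5862 -0.0417  0.2175] rpy [-3.138 -0.     1.548] F [-4.   0.4  4.5] w 0.167
row [-0.08  0.99 -0.08] [0. 0. 0.]
```

View pics/s11.png

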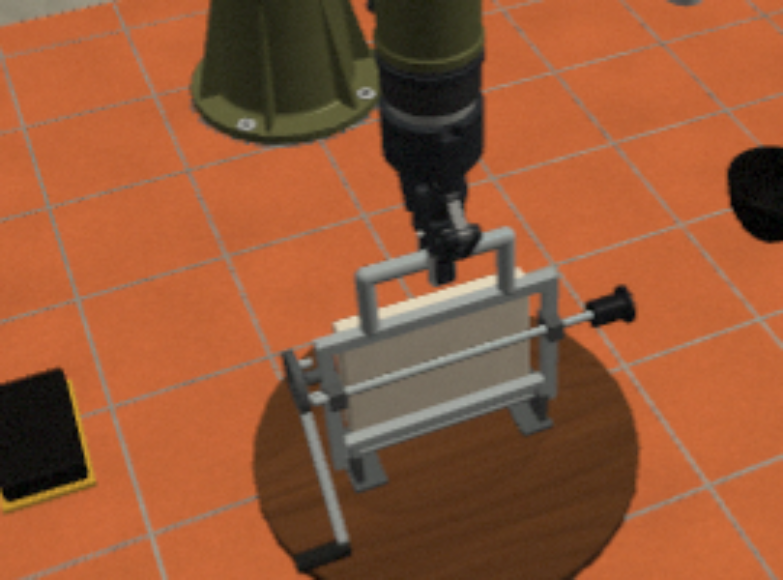

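The frame is following, and the handle force is about 4 N towards the brick, as expected. I'll move the last 10 mm and settle.

jog_arm([
  [[0,0.3,-0.02,0,0,0],[0,0.6,-0.04,0,0,0],[0,0.8,-0.05,0,0,0],[0,0.95,-0.05,0,0,0],[0,0.95,-0.05,0,0,0],[0,0.95,-0.05,0,0,0],[0,0.95,-0.05,0,0,0],[0,0.95,-0.05,0,0,0],[0,0.95,-0.05,0,0,0],[0,0.95,-0.05,0,0,0]],
])

```text
clock: 20.55
tcp_pos: [0.5956, -0.042, 0.2178]
orientation: [-3.138, -0.0, 1.548]
wrist_force: [-3.0, -0.0, -3.2]
grip_width: 0.175
```

Run:
```python
from h import *
from plant import r
q=np.load('q.npy')
s=r.snapshot("scene")[:,:,::-1].copy();t=r.snapshot("top")[:,:,::-1].copy()
for im,n in((s,'scene'),(t,'top')):
    c=r.camera_params(n)
    im[:]=im
    for lean,col in((0,(0,255,0)),):
        for p in [(0,.052,.195),(0,-.052,.195),(0,.1,.14),(0,-.1,.14),(.012,.15,.089)]:
            u=proj(W(F(*p,lean),q),c);cv2.circle(im,tuple(int(round(v)) for v in u),1,col,-1)
cv2.imwrite("pics/s12.png", cv2.resize(s[200:360,210:390],None,fx=4,fy=3.75*4/3.75)[:600])
cv2.imwrite("pics/t12.png", cv2.resize(t[165:320,245:440],None,fx=4,fy=4)[:600])
h=W(F(0,0,.195,0),q)
go(r,[h[0],h[1],h[2]-.0187])
```

```text
t 20.65 tcp [ 0.5959 -0.042   0.2179] rpy [-3.139 -0.     1.548] F [-4.6 -0.  -2.4] w 0.173
row [-0.08  0.02 -0.04] [0. 0. 0.]
```

View pics/s12.png

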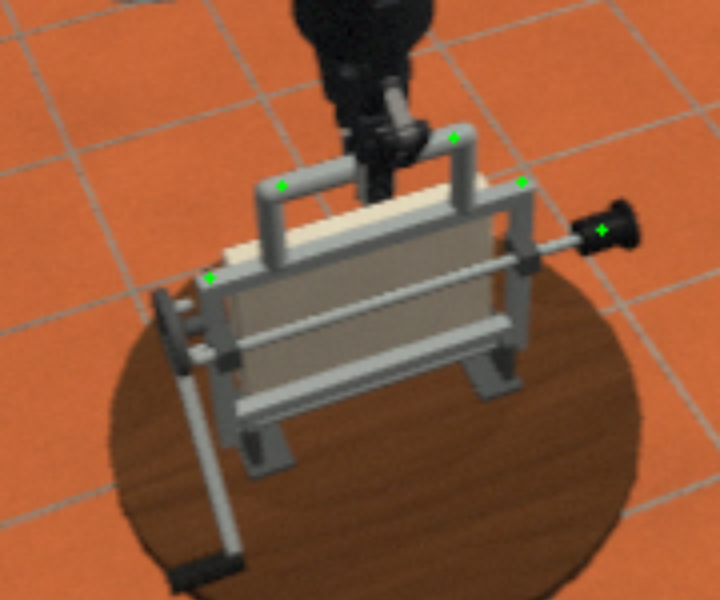

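View pics/t12.png

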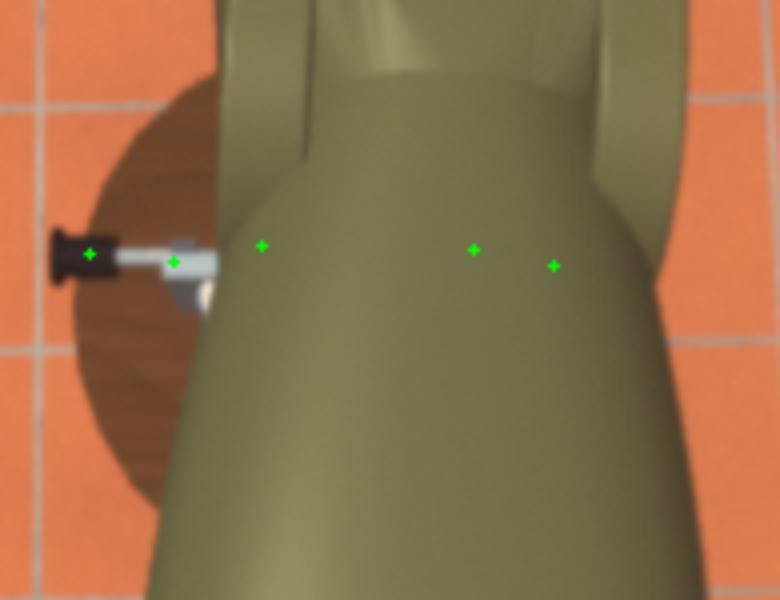

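The model points for an upright frame land on the handle, top rail and knob in both pictures. The leg is down, the knob is home, and there is still a 4 N pull towards the brick. I'll hand it in.

Run:
```python
from plant import r
o=r.get_obs();print(o['clock'],o['tcp_pos'],o['wrist_force'].round(1),abs(o['joint_velocities']).max())
print(r.close_job())
```

```text
20.65 [ 0.59591978 -0.04195841  0.2178871 ] [-4.6 -0.  -2.4] 0.0014267820295172141
the job is handed in; nothing more can be done
None
```

I did every step in order and handed the job in at 20.65 s, with the frame held upright and still by its handle. No verdict was reported.

**What I did**
1. I pulled the knob out 22.9 mm to its stop, with about 13 N against the stop.
2. I pushed the foot over the top, and the leg fell to its down stop.
3. I pushed the knob 24.0 mm back to its inner stop.
4. I pinched the handle and swung the frame upright.

**Last checks**
- **Upright:** The points calculated for an upright frame landed on the handle, top rail and knob in the scene picture. In the top picture the arm hid all but the knob end, which matched. The handle was within about 1 mm of its calculated upright position.
- **Held and still:** The gripper opening showed the bar was between the fingers. The frame pulled back towards the brick at about 4.6 N, so it was not resting on the leg. The largest joint speed was 0.0014 rad/s.
- **Leg and knob:** The leg looked down and the knob home, judged from the pictures and the stop force. I had no direct joint readings.

**Slips and limits**
- When I released the knob the first time, the tool moved about 23 mm further out than I meant. The knob was already at its stop, and later pictures showed nothing disturbed.
- I did not measure the positions of the other bench items at the end. The tool stayed clear of them throughout.

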